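Draw the core plug from a casting mould with a puller rod

ROBOT

A 6-joint arm with a two-finger parallel gripper is mounted at the origin on a cart in front of the work surface, level with it; the furniture and walls round the work are solid. World frame = base frame: x ahead of the robot, y to its left, z up, the work surface at z = 0. Lengths are in m, angles in rad, forces in N, time in s.
With the tool pointing down it reaches from about 0.15 to 0.775 m from the base axis. Payload 6.1 kg.
Tool frame: the origin (TCP) lies between the finger pads; the fingertips stand 19 mm ahead of it and the grasp point (between the pads) is the TCP; z points along the fingers, x is the direction in which the jaws open and shut, and the axes are right-handed (so a half turn about z gives the same grasp; the last joint's range is limited). The gripper opens to 85 mm and grips with 20 to 120 N. Pads are 22 mm wide; open, the fingers measure 114 mm over their backs; the gripper's body (76 mm by 85 mm) begins 54 mm behind the grasp point. The pads swing forward as they close: fully open they stand 13 mm farther back than shut.
Start: joints at [-1.335, 0.126, -0.04, 1.405, 0, 1.571], TCP at [0.123, -0.51, 0.25] pointing down, gripper open.
Joint ranges: [-2.72, 2.72], [-0.95, 1.95], [-1.27, 1.35], [-1.78, 2.02], [-1.46, 1.47], [-3.14, 3.14]. Speed limits (rad/s): [2.39, 2.39, 3.01, 3.14, 3.14, 3.14].

INTERFACE

Orientations are given as a rotation vector (axis times angle).
In Python, from station import r, vision, order, status gives the robot as it stands. Calls block until the motion is done:
- r.goto(position, orientation): joint-space move of the TCP to a pose.
- r.move_linear(position, ori=None, velocity=0.15, f_stop=None): straight line of the TCP; ori=None keeps the orientation; velocity is the mean speed in m/s. With f_stop (N) it stops when the force on the tool has changed by that much, and returns True; else False.
- r.move_joints(angles): joint-space move.
- r.open_jaws() and r.close_gripper(): open the fingers fully, or close them until they stop; the grip force is fixed at half the most.
- r.hold(seconds).
- r.solve_ik(position, orientation): joint angles nearest the present ones, or None.
- vision.grab_frame(name): name is "scene" or "side" or "wrist"; returns a dict with "frame" (420x560x3 uint8, red, green, blue), "depth" (420x560 float32, m along the optical axis (not along the pixel's ray), 0 where there is no reading), "K" (3x3 intrinsics, pixels), "R" (3x3) and "t" (3): a world point X has camera coordinates R X + t; the wrist camera has in their place "hand_eye" (4x4, takes a point from camera to tool coordinates, whose origin is the TCP and whose axes are the tool frame's). Camera axes: x right, y down, z forward; pixel columns grow to the right and rows downward; lengths in m; the calibration is good to about 2 mm. A picture is of the moment at which its call begins: read the wrist's pose just before it.
A pose or a line that the arm cannot do raises r.IKError and nothing moves.
- order.hand_in(): hands the job in, once; it reports no verdict.
Readings, each from a call of its own:
- status.current_clock(): time.
- status.current_joint_pos(): joint angles.
- status.current_qvel(): joint speeds.
- status.current_tau(): joint torques, N m.
- status.current_tcp_pos(): TCP position.
- status.current_orientation(): TCP orientation.
- status.current_ft_force(): force on the tool from outside, world axes, zero at the start.
- status.current_torque(): the same for the moment, N m.
- status.current_gripper_width(): opening from 0.0 (shut) to 1.0 (fully open).
Only numpy, scipy, OpenCV 4.12 (cv2) and the standard library are available. Lean on these libraries where they do the work, as an engineer would, in place of code of your own. Each camera call takes 0.05 s, during which the arm holds its last target.

TASK

Take the T-handled puller rod out of its wooden stand, thread it into the slotted core plug of the metal casting mould (drop its lugs through the slot, then turn it clockwise, letting it sink, until it is home with its collar down on the plug) and pull the plug straight up out of the mould. Set the plug down gently in the plywood tray, standing upright with the rod still threaded in it, and let go; leave the loose sherds where they lie.

Things in the scene. Friction and masses are not known exactly. Their poses are not given: they have to be found in the camera images.
- rod_grip (a point): Centre of the loose puller rod's grip: a black flat bar 60 mm long (x) x 12 thick (y) x 26 tall, on top of the upright rod (84 mm tall, 140 g, shank 10 mm diameter). z up; half a turn about z changes nothing. A round collar, 40 mm diameter, has its underside 55 mm below this point. At the start the rod hangs by the collar on the stand, this point 83 mm above the desk.
- rod_lugs (a point): Foot of the puller rod, on its axis, 71 mm below the grip's centre: centre of the underside of its cross-bar of two lugs, 32 mm long (along x, parallel with the grip) x 10 mm wide x 6 mm tall.
- stand: Wooden stand, fixed, 75x62 mm and 28 mm tall on a 95x78 mm foot 6 mm thick. Origin under its centre, z up. Its slot, 38 mm long (along its x) x 16 mm wide, goes right through; the rod lifts straight up out of it.
- mould: Aluminium casting mould, fixed, 110x110x54 mm block with a square cavity 56x56 mm, 42 mm deep, in the middle of its top, filled flush by the core plug. Origin under its centre, z up.
- core_plug: Loose steel core plug, 54x54x42 mm, about 350 g, flush in the mould's cavity (1 mm play all round), so that only the rod can draw it; it leaves the cavity after 42 mm straight up. Origin at the centre of its underside (12 mm above the desk at the start), z up.
- plug_slot (a point): Centre of the slot in the plug's top face, 37 mm long (along x) x 14 mm wide. The lugs go in with the grip parallel to the slot, either way round, and rest on the thread 12 mm below the top. Then 75 degrees clockwise from above, sinking 4 mm, brings the rod home, collar on the plug, grip centre 55 mm above this point; a stop lies a few degrees on. Axial play 1 to 2 mm.
- tray: Open plywood tray, fixed, 130x130x20 mm outside, walls and floor 5 mm thick (120x120 mm inside). Origin under its centre, z up: the inner floor is 5 mm above the desk. The plug may stand anywhere and at any yaw on its floor.
- sherd_b4: Loose pottery sherd, bystander, 69x64x14 mm, near the desk's front edge; origin under its centre. Must not be moved.
- sherd_b3: Loose pottery sherd, bystander, 71x68x17 mm, behind the work on the left; origin under its centre. Must not be moved.
- sherd_b7: Loose pottery sherd, bystander, 62x49x15 mm, behind the work on the right; origin under its centre. Must not be moved.
- sherd_m5: Loose pottery sherd, bystander, long, 100x43x20 mm, front left; origin under its centre. Must not be moved.
There are look-alikes about, which are no part of the job. What is meant by the mould is not orange or purple, and is the larger of those in its own colour.

How it is judged:
By the outcome, as a careful person would: the job done as asked, in the order asked, and still so for the second after the job is handed in, with the robot touching nothing.
It also fails if it takes over 58 s, if anything falls off the work surface, if the arm or the gripper's body presses on something with over 40 N, if the wrist force passes 120 N, or if a joint passes its speed limit or range.

## Working session

There is one attempt and no reset: what is moved stays moved. The work goes in short steps, each a Python script; the robot and the scene stay as the last script left them, time stands still between calls to the robot, and variables do not carry over. Pictures are saved under pics/ and viewed, and the job is handed in when it is done.

```bash
ls; mkdir -p pics
python3 - <<'E'
from station import r,vision,order,status
import cv2,numpy as np
for n in("scene","side","wrist"):
    f=vision.grab_frame(n); cv2.imwrite(f"pics/{n}0.png",f["frame"][:,:,::-1])
    np.savez(f"{n}0.npz",**f)
    if n!="wrist": print(n,-f["R"].T@f["t"], f["R"][2])
print(status.current_clock(),status.current_orientation(),f.get("hand_eye"))
E
```

```text
pics
scene [0.03935516 0.59534665 0.9913732 ] [ 0.40417241 -0.48238571 -0.77714136]
side [0.11892034 0.73123374 0.76936291] [ 0.39215161 -0.65594772 -0.64494163]
0.15 [-2.46672766e+00  1.94429249e+00  1.33764101e-03] [[ 9.99999930e-01 -1.96469578e-04 -3.19800791e-04  1.57229946e-04]
 [ 2.75125808e-04  9.63275300e-01  2.68515589e-01 -6.89695021e-02]
 [ 2.55301059e-04 -2.68515658e-01  9.63275286e-01 -1.24073637e-01]
 [ 0.00000000e+00  0.00000000e+00  0.00000000e+00  1.00000000e+00]]
```

View pics/scene0.png

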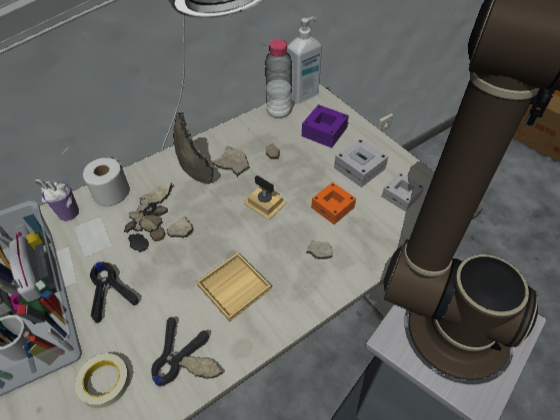

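View pics/side0.png

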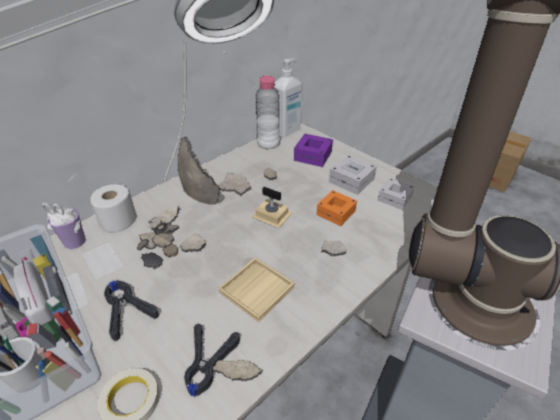

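View pics/wrist0.png

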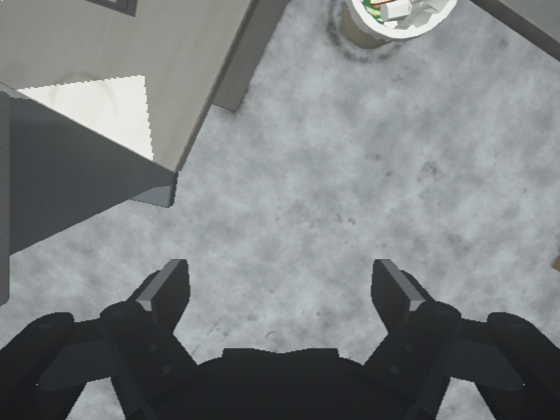

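Scene picture: there are four mould-like blocks. Purple is at (325,123), large grey at (361,160), small grey at (402,190) and orange at (334,202). The mould is neither orange nor purple and is the larger of its colour, so the grey block at (361,160) fits. The stand with the rod is at (265,200), and the tray is at (234,286). I'll enlarge and measure.

```bash
cat > h.py <<'E'
import numpy as np,cv2
def cloud(f):
    d=f["depth"];K=f["K"];v,u=np.mgrid[:d.shape[0],:d.shape[1]]
    P=np.stack([(u-K[0,2])/K[0,0]*d,(v-K[1,2])/K[1,1]*d,d],-1)
    return (P-f["t"])@f["R"]
def rayz(f,uv,z):
    K=f["K"];o=-f["R"].T@f["t"]
    uv=np.atleast_2d(uv).astype(float)
    d=np.c_[(uv[:,0]-K[0,2])/K[0,0],(uv[:,1]-K[1,2])/K[1,1],np.ones(len(uv))]@f["R"]
    return o+d*((z-o[2])/d[:,2])[:,None]
def pix(f,X):
    c=np.atleast_2d(X)@f["R"].T+f["t"];c=c@f["K"].T;return c[:,:2]/c[:,2:]
E
python3 - <<'E'
from h import *
for n in("scene","side"):
    f=dict(np.load(f"{n}0.npz"));C=cloud(f)
    pts=dict(large=(361,160),small=(402,190),orange=(334,202),stand=(265,200),tray=(234,286)) if n=="scene" else dict(large=(353,173),small=(395,192),orange=(337,207),stand=(271,212),tray=(257,288))
    for k,(u,v) in pts.items(): print(n,k,C[v,u].round(4))
    s=cv2.cvtColor(f["frame"],cv2.COLOR_RGB2BGR)
    x0,y0=(230,90) if n=="scene" else (230,120)
    cv2.imwrite(f"pics/crop_{n}.png",cv2.resize(s[y0:y0+150,x0:x0+200],None,fx=4,fy=4,interpolation=cv2.INTER_CUBIC))
    # depth top-face of candidates
    for k in("large","small","orange"):
        u,v=pts[k];c=C[v,u]
        for lo,hi in((.02,.08),):
            m=(np.linalg.norm(C[...,:2]-c[:2],axis=-1)<.085)&(C[...,2]>lo)&(C[...,2]<hi)
            z=C[...,2][m];print(k,m.sum(),np.percentile(z,[50,75,90,97]).round(4))
            zt=np.percentile(z,80);mm=m&(abs(C[...,2]-zt)<.006)
            q=C[mm][:,:2].astype(np.float32);print(cv2.minAreaRect(q))
E
```

```text
scene large [ 0.4503 -0.2773  0.056 ]
scene small [ 0.3135 -0.2945  0.0063]
scene orange [ 0.4394 -0.1318  0.009 ]
scene stand [0.5811 0.0016 0.0352]
scene tray [0.477  0.2434 0.0078]
large 1393 [0.0538 0.0557 0.057  0.058 ]
((0.46033093333244324, -0.29655367136001587), (0.1151634082198143, 0.11262866854667664), 82.75729370117188)
small 742 [0.0396 0.0413 0.0427 0.044 ]
((0.3068621754646301, -0.2771778702735901), (0.08740858733654022, 0.0828663557767868), 86.23492431640625)
orange 872 [0.0417 0.0436 0.0448 0.0463]
((0.4359619915485382, -0.11906501650810242), (0.09235113859176636, 0.08855818212032318), 84.05169677734375)
side large [ 0.4477 -0.2629  0.0531]
side small [ 0.3053 -0.2546  0.0394]
side orange [ 0.4409 -0.138   0.0053]
side stand [0.5851 0.0081 0.029 ]
side tray [0.4795 0.2418 0.0039]
large 973 [0.0513 0.0529 0.054  0.0551]
((0.4590570330619812, -0.2923728823661804), (0.1120893582701683, 0.11268607527017593), 83.22665405273438)
small 540 [0.0373 0.0387 0.0397 0.041 ]
((0.30525684356689453, -0.2762652039527893), (0.08795403689146042, 0.08129756897687912), 86.04508209228516)
orange 708 [0.0395 0.0411 0.0422 0.0432]
((0.43411579728126526, -0.11770481616258621), (0.089768186211586, 0.088363878428936), 83.8642349243164)
```

View pics/crop_scene.png

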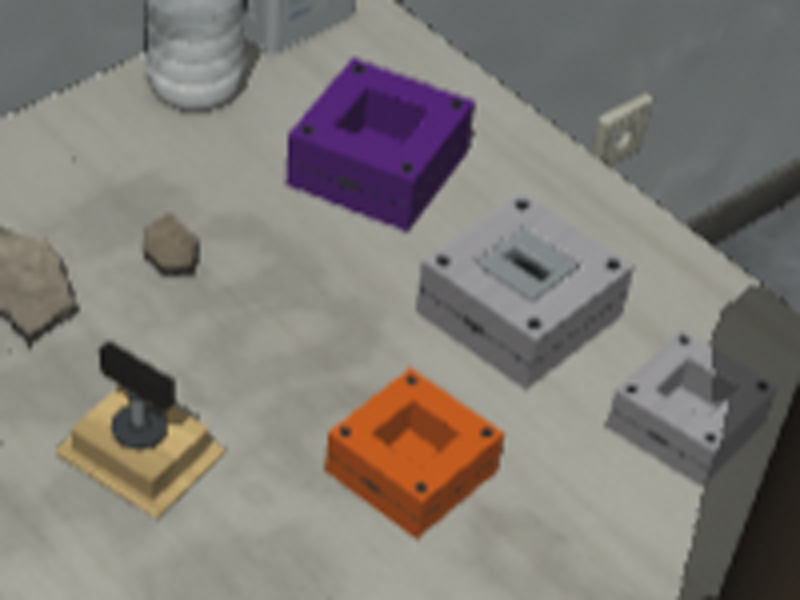

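View pics/crop_side.png

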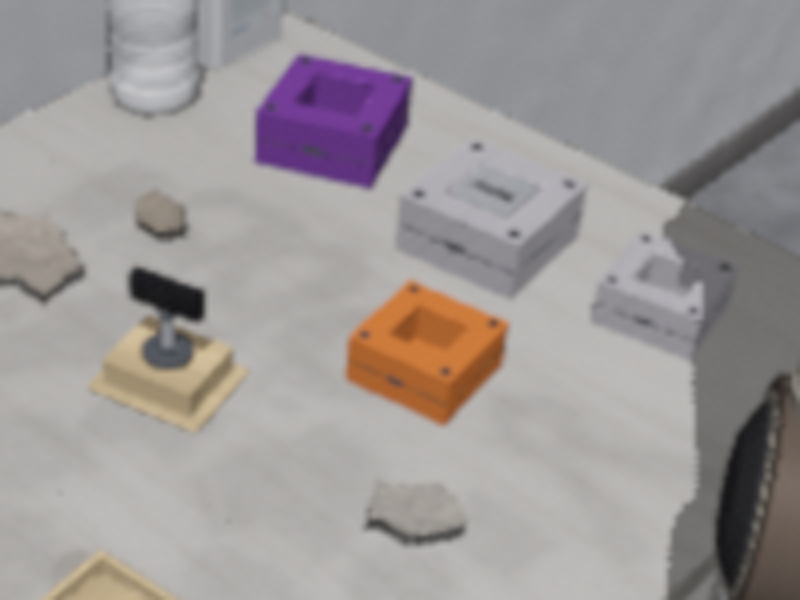

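Both crops confirm it. The large grey block, about 112 mm across, holds the lighter plug with a dark slot at full-frame (361,155) in scene. The small grey one measures about 85 mm and has an empty cavity. Next I'll measure the grip and the slot roughly, then look with the wrist camera.

Run:
```python
from h import *
from scipy.spatial.transform import Rotation as Ro
for n,b in(("scene",(250,170,280,205)),("side",(258,185,285,203))):
    f=dict(np.load(f"{n}0.npz"));C=cloud(f)
    g=f["frame"].max(-1)
    m=np.zeros(g.shape,bool);m[b[1]:b[3],b[0]:b[2]]=True
    m&=(g<60)&(C[...,2]>.062)
    q=C[m];print(n,m.sum(),q.mean(0),q.max(0),q.min(0),cv2.minAreaRect(q[:,:2].astype(np.float32)))
    # tray
    c=np.array([.477,.243])
    m=(np.abs(C[...,:2]-c).max(-1)<.11)&(C[...,2]>.012)&(C[...,2]<.03)
    print("tray",cv2.minAreaRect(C[m][:,:2].astype(np.float32)))
    # slot: dark within mould top
    c=np.array([.46,-.294])
    m=(np.linalg.norm(C[...,:2]-c,axis=-1)<.03)&(g<105)
    vu=np.argwhere(m);print("slot",len(vu),rayz(f,[vu[:,::-1].mean(0)],.054), cv2.minAreaRect(rayz(f,vu[:,::-1],.054)[:,:2].astype(np.float32)))
```

```text
scene 152 [ 0.59089553 -0.00689268  0.08775616] [ 6.23260294e-01 -5.80689174e-04  9.89824148e-02] [ 0.56221457 -0.01425248  0.06613225] ((0.5927382707595825, -0.007374315056949854), (0.013627919368445873, 0.061045970767736435), 89.86956024169922)
tray ((0.47973835468292236, 0.24239319562911987), (0.13115957379341125, 0.13403376936912537), 80.92068481445312)
slot 39 [[ 0.46021678 -0.29462036  0.054     ]] ((0.46012499928474426, -0.29423657059669495), (0.01279393956065178, 0.03651263937354088), 82.15319061279297)
side 132 [ 0.59051869 -0.00459612  0.08663934] [ 6.20319477e-01 -2.22904443e-04  9.77284099e-02] [ 0.5629079  -0.01169859  0.07020864] ((0.5916112661361694, -0.005867865867912769), (0.057376567274332047, 0.010750814341008663), 1.4057984352111816)
tray ((0.4779939353466034, 0.24443428218364716), (0.1319352090358734, 0.13194027543067932), 81.62642669677734)
slot 1 [[ 0.4478088  -0.28735655  0.054     ]] ((0.44780880212783813, -0.28735655546188354), (0.0, 0.0), 0.0)
```

Run:
```python
from h import *
from station import r,status
from scipy.spatial.transform import Rotation as Ro
f=dict(np.load("scene0.npz"));C=cloud(f)
for n,p in dict(bottle=(278,60),pump=(305,60),horn=(190,140),lamp=(215,8),cup=(60,200)).items(): print(n,C[p[1],p[0]].round(3))
def O(phi): # tool x at world angle phi, z down
    c,s=np.cos(phi),np.sin(phi); return Ro.from_matrix(np.array([[c,s,0],[s,-c,0],[0,0,-1.]])).as_rotvec()
print("start tool x",Ro.from_rotvec(status.current_orientation()).as_matrix()[:,0])
for nm,p,ds in(("grip",[.592,-.0065,.2],(90,-90)),("slot",[.46,-.294,.2],(82,7,0,-98,-173,-180)),("tray",[.479,.243,.2],(7,90,45,-173,-90))):
    for d in ds: 
        q=r.solve_ik(p,O(np.radians(d)));print(nm,d,None if q is None else np.round(q,2))
```

```text
bottle [ 0.802 -0.328  0.218]
pump [ 0.788 -0.446  0.164]
horn [0.821 0.034 0.144]
lamp [ 0.829 -0.123  0.452]
cup [0.969 0.373 0.089]
start tool x [ 0.23360025 -0.97233208 -0.00112062]
grip 90 [-0.01  0.26  0.01  1.32  0.   -0.01]
grip -90 [-0.01  0.26  0.01  1.32  0.    3.13]
slot 82 [-0.57  0.17 -0.1   1.3   0.   -0.43]
slot 7 [-0.57  0.17 -0.1   1.3  -0.    0.88]
slot 0 [-0.57  0.17 -0.1   1.3   0.    1.  ]
slot -98 [-0.57  0.17 -0.1   1.3   0.    2.71]
slot -173 [-0.57  0.17 -0.1   1.3  -0.   -2.26]
slot -180 [-0.57  0.17 -0.1   1.3   0.   -2.14]
tray 7 [ 0.47  0.15 -0.12  1.3  -0.    1.92]
tray 90 [ 0.47  0.15 -0.12  1.3   0.    0.47]
tray 45 [ 0.47  0.15 -0.12  1.3  -0.    1.25]
tray -173 [ 0.47  0.15 -0.12  1.3   0.   -1.22]
tray -90 [ 0.47  0.15 -0.12  1.3   0.   -2.67]
```

```bash
cat >> h.py <<'E'
from scipy.spatial.transform import Rotation as Ro
def O(deg):
    a=np.radians(deg);c,s=np.cos(a),np.sin(a); return Ro.from_matrix(np.array([[c,s,0],[s,-c,0],[0,0,-1.]])).as_rotvec()
def wrist(name):
    from station import vision,status
    p=np.array(status.current_tcp_pos());R=Ro.from_rotvec(status.current_orientation()).as_matrix()
    f=dict(vision.grab_frame("wrist"));H=f["hand_eye"]
    Rc=R@H[:3,:3];tc=R@H[:3,3]+p
    f["R"]=Rc.T;f["t"]=-Rc.T@tc;f["tcp"]=p;f["Rt"]=R
    cv2.imwrite(f"pics/{name}.png",f["frame"][:,:,::-1]);np.savez(name+".npz",**f);return f
E
python3 - <<'E'
from h import *
from station import r,status
r.goto([.46,-.294,.19],O(82)); r.hold(.3); f=wrist("w_slot"); print(status.current_clock(),f["tcp"])
r.goto([.592,-.0065,.22],O(90)); r.hold(.3); f=wrist("w_rod"); print(status.current_clock(),f["tcp"])
E
```

```text
2.2417 [ 0.45976928 -0.29439774  0.19009932]
3.8 [ 0.5918667  -0.00747133  0.22003134]
```

View pics/w_slot.png

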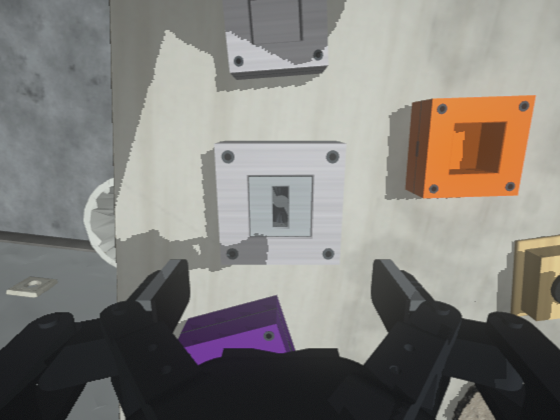

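View pics/w_rod.png

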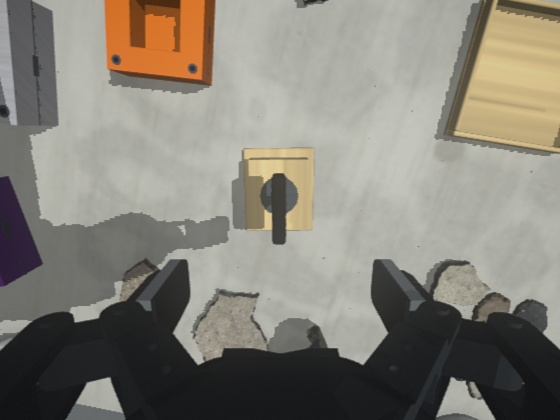

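The slot view shows the plug square at (280,206), its slot at (281,206), almost vertical in the image. The rod view shows the grip from (279,174) to (279,243), with the collar over the stand at (279,194). I'll refine both.

Run:
```python
from h import *
f=dict(np.load("w_slot.npz"));g=cv2.cvtColor(f["frame"],cv2.COLOR_RGB2GRAY)
hsv=cv2.cvtColor(f["frame"],cv2.COLOR_RGB2HSV)
print(g[206,240:320:2], f["K"][0,0])
def show(f,m,z,n):
    c=max(cv2.findContours(m.astype(np.uint8),cv2.RETR_EXTERNAL,cv2.CHAIN_APPROX_NONE)[0],key=cv2.contourArea)
    w=rayz(f,c[:,0,:],z)[:,:2]*1000
    print(n,cv2.minAreaRect(c),cv2.minAreaRect(w.astype(np.float32)))
m=np.zeros(g.shape,bool);m[180:232,266:296]=g[180:232,266:296]<150
show(f,m,.054,"slot")
# plug: flood
m=np.zeros(g.shape,bool);m[160:250,235:325]=((g>150)&(hsv[...,1]>12))[160:250,235:325]
print(hsv[206,240:320:6].tolist())
# mould silhouette top (depth)
C=cloud(f);print("depth z plug",np.median(C[180:232,252:264,2]))
m=(C[...,2]>.045)&(C[...,2]<.065);m[:, :200]=0;m[:,360:]=0;m[:135]=0;m[270:]=0
show(f,m,.054,"mould")
f=dict(np.load("w_rod.npz"));C=cloud(f);g=f["frame"].max(-1)
m=np.zeros(g.shape,bool);m[160:255,262:296]=(g<75)[160:255,262:296]
m2=m&(C[...,2]>.085)
show(f,m2,.096,"grip");print("grip z",np.percentile(C[m2][:,2],[10,50,90]))
q=C[m2];print(q.mean(0))
cv2.imwrite("pics/z1.png",np.hstack([cv2.resize(np.load("w_slot.npz")["frame"][165:245,240:320,::-1],(400,400)),cv2.resize(f["frame"][160:255,230:325,::-1],(400,400))]))
```

```text
[186 187 187 186 146 172 174 173 173 173 173 173 173 174 173 174 124  69
  97 114 114 113 114 115 124 174 174 174 173 174 174 174 174 174 175 157
 131 188 188 188] 305.09209305473786
slot ((280.5, 206.5), (41.0, 17.0), 90.0) ((460.98760986328125, -294.0070495605469), (14.859655380249023, 37.32743835449219), 81.52455139160156)
[[115, 8, 191], [120, 3, 188], [100, 13, 178], [99, 14, 178], [100, 13, 177], [97, 13, 178], [98, 10, 99], [90, 11, 114], [95, 12, 126], [100, 13, 178], [97, 13, 178], [100, 13, 178], [105, 4, 132], [110, 4, 190]]
depth z plug 0.054435746073148446
mould ((280.5, 203.5), (121.0, 131.0), 90.0) ((460.9326477050781, -294.1680908203125), (110.21211242675781, 109.82939910888672), 81.93328094482422)
grip ((278.5, 209.0), (68.0, 13.0), 90.0) ((592.6755981445312, -8.685768127441406), (10.974321365356445, 59.32271957397461), 89.893310546875)
grip z [0.09482823 0.09611316 0.09710235]
[ 0.59095114 -0.00874418  0.09734661]
```

View pics/z1.png

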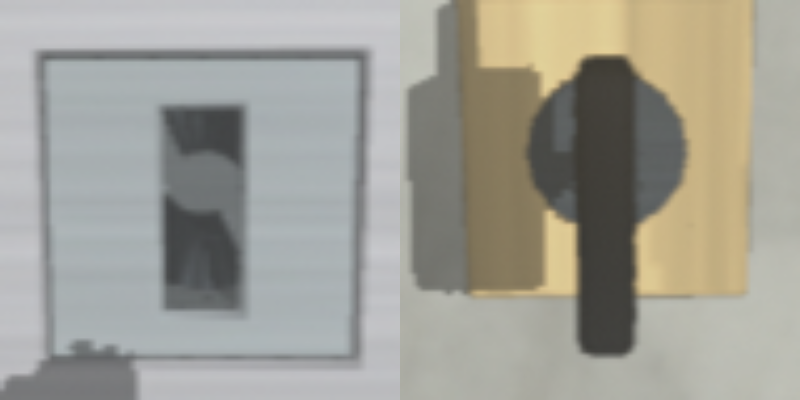

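```bash
cat >> h.py <<'E'
def go(p,deg,v=.1,n=2,**k):
    # straight line; then trim the steady offset seen in the readings
    from station import r,status
    p=np.array(p,float);s=r.move_linear(p,O(deg),velocity=v,**k)
    if k.get("f_stop"): return s
    c=p.copy()
    for _ in range(n):
        r.hold(.15);e=p-np.array(status.current_tcp_pos())
        if np.abs(e).max()<.0004: break
        c=c+e;r.move_linear(c,O(deg),velocity=.03)
    return c
def st(t=""):
    from station import status
    R=Ro.from_rotvec(status.current_orientation()).as_matrix()
    print(t,"t%.2f"%status.current_clock(),np.round(status.current_tcp_pos(),4),"phi %.2f tilt %.2f"%(np.degrees(np.arctan2(R[1,0],R[0,0])),np.degrees(np.arccos(-R[2,2]))),"F",np.round(status.current_ft_force(),1),"T",np.round(status.current_torque(),2),"w %.3f"%status.current_gripper_width(),flush=True)
E
python3 - <<'E'
from h import *
from station import r,status
c=go([.5927,-.0087,.16],90);st("above")
c2=c.copy();c2[2]=.083
r.move_linear(c2,O(90),velocity=.1);r.hold(.15);st("down")
r.close_gripper();r.hold(.2);st("closed")
c2[2]=.12;r.move_linear(c2,O(90),velocity=.06);st("up")
c2[2]=.18;r.move_linear(c2,O(90),velocity=.12);r.hold(.3);st("up2")
wrist("w_held")
E
```

```text
above t5.35 [ 0.5927 -0.0087  0.16  ] phi 90.00 tilt 0.01 F [ 0.7 -0.2 -0.2] T [-0.01  0.02  0.  ] w 0.997
down t6.42 [ 0.5932 -0.0087  0.0839] phi 90.00 tilt 0.09 F [ 0.2  0.2 -0.5] T [-0.01  0.03 -0.  ] w 1.001
closed t7.28 [ 0.5927 -0.0088  0.0831] phi 89.99 tilt 0.01 F [-0.3 -0.1  1. ] T [-0.17 -0.01 -0.01] w 0.129
up t8.05 [ 0.5926 -0.0087  0.1199] phi 90.00 tilt 0.01 F [ 0.4  0.3 -1.4] T [-0.01  0.02 -0.04] w 0.134
up2 t9.00 [ 0.5923 -0.0087  0.1792] phi 90.00 tilt 0.07 F [ 1.1  0.4 -1.5] T [0.01 0.05 0.03] w 0.129
```

View pics/w_held.png

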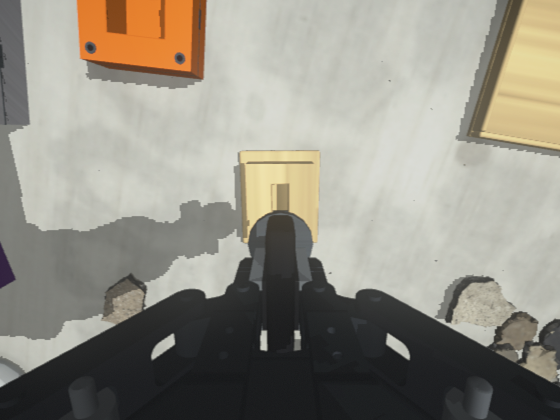

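The rod is held upright: the grip's near end is at about (281,216), with the collar centred at x≈281. I'll measure how it sits in the hand.

Run:
```python
from h import *
f=dict(np.load("w_held.npz"));C=cloud(f);H=f["hand_eye"]
g=f["frame"].max(-1)
T=(C-f["tcp"])@f["Rt"]   # tool coords
m=(g<70);m[:205]=0;m[262:]=0;m[:,255:]=m[:,255:];m[:,:262]=0;m[:,300:]=0
q=T[m&(T[...,2]<.0)];print(len(q),"tool grip top: x %.4f..%.4f mean %.4f y min %.4f z med %.4f"%(*np.percentile(q[:,0],[2,98]),q[:,0].mean(),np.percentile(q[:,1],1),np.median(q[:,2])))
for v in(222,230,240,250): 
    u=np.where(m[v])[0];print(v,u.min(),u.max(),end=" ")
    w=(rayz(f,[[u.min()-.5,v],[u.max()+.5,v]],f["tcp"][2]+.013)-f["tcp"])@f["Rt"];print(w.round(4).tolist())
# collar
cm=(T[...,2]>.035)&(T[...,2]<.06);cm[:195]=0;cm[290:]=0;cm[:,235:]=cm[:,235:];cm[:,:235]=0;cm[:,330:]=0
q=T[cm];print("collar",len(q),np.median(q[:,2]),cv2.minEnclosingCircle(q[:,:2].astype(np.float32)),q[:,0].min(),q[:,0].max(),q[:,1].min())
cv2.imwrite("pics/z2.png",cv2.resize(f["frame"][190:290,230:330,::-1],(600,600)))
```

```text
1161 tool grip top: x -0.0055..0.0056 mean 0.0001 y min -0.0287 z med -0.0126
222 268 292 [[-0.0047, -0.0317, -0.013], [0.0049, -0.0317, -0.013]]
230 267 293 [[-0.0051, -0.0285, -0.013], [0.0053, -0.0285, -0.013]]
240 265 294 [[-0.0059, -0.0244, -0.013], [0.0057, -0.0244, -0.013]]
250 265 294 [[-0.006, -0.0202, -0.013], [0.0058, -0.0202, -0.013]]
collar 1127 0.04878986350752398 ((0.0002780127106234431, 0.0012442299630492926), 0.019891170784831047) -0.019356975910010774 0.02010714156774699 -0.018307111126162526
```

View pics/z2.png

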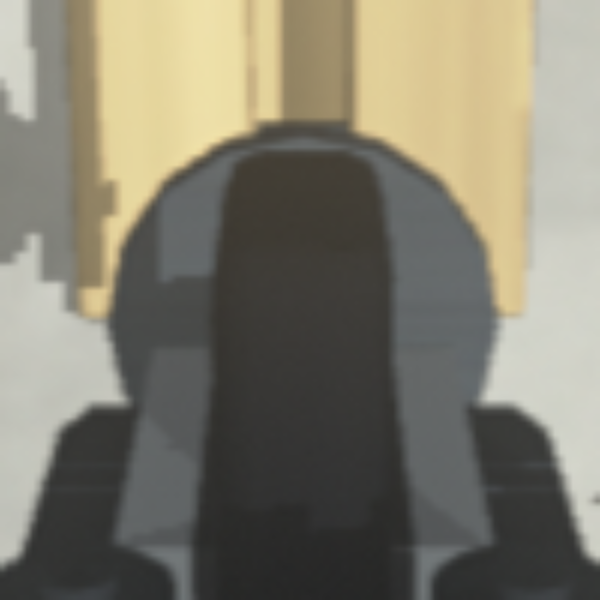

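Run:
```python
from h import *
from station import r,status,vision
A=81.8
r.goto([.4595,-.2938,.18],O(A))
c=go([.4595,-.2938,.135],A);st("above")
f0=vision.grab_frame("scene");cv2.imwrite("pics/scene_ab.png",cv2.resize(f0["frame"][90:210,280:440,::-1],(800,600)))
c[2]+=-.025
s=r.move_linear(c+[0,0,.0],O(A),velocity=.03,f_stop=8);st("to .110? stop=%s"%s)
```

```text
above t11.65 [ 0.4596 -0.2938  0.135 ] phi 81.80 tilt 0.01 F [ 0.9  0.4 -1.6] T [ 0.02 -0.01 -0.01] w 0.134
to .110? stop=True t12.41 [ 0.4593 -0.2936  0.1125] phi 81.80 tilt 0.03 F [0.2 0.4 4.7] T [0.11 0.13 0.03] w 0.127
```

View pics/scene_ab.png

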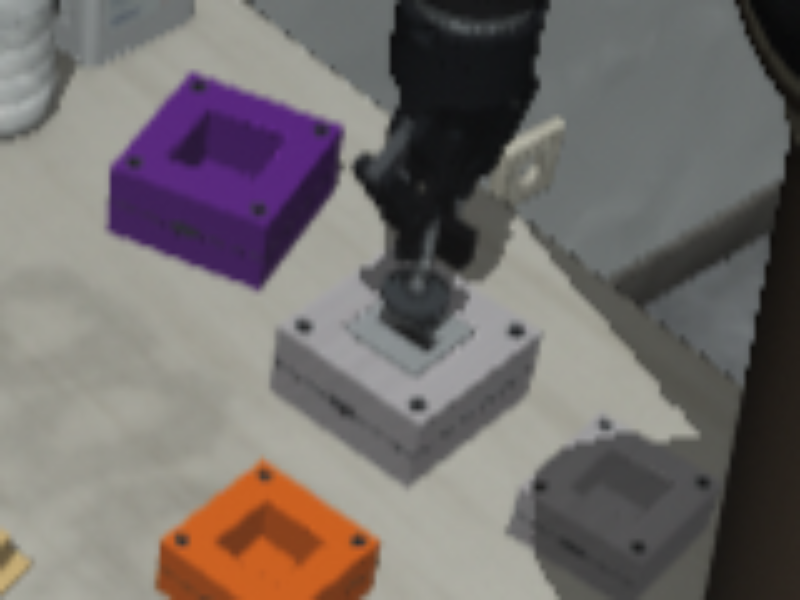

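The lugs dropped through the slot and rest on the thread (grip at z 0.1125, expected 0.113). Now turning clockwise while sinking.

Run:
```python
from h import *
from station import r,status
A=81.8;off=.0006
def ty(a): a=np.radians(a);return np.array([np.sin(a),-np.cos(a),0])
p0=np.array([.4595,-.2938,0]);ax=p0+off*ty(A)
for d in(15,30,45,60,75):
    p=ax-off*ty(A-d);p[2]=.1125-d/75*.0040
    r.move_linear(p,O(A-d),velocity=.01) if False else r.move_linear(p,O(A-d),velocity=.002)
    st(d)
    if np.abs(status.current_torque()[2])>2 or np.linalg.norm(status.current_ft_force())>35: print("halt");break
```

```text
15 t12.84 [ 0.4598 -0.2937  0.1119] phi 66.95 tilt 0.04 F [-0.3  0.9  2.4] T [ 0.16 -0.01 -0.02] w 0.132
30 t13.27 [ 0.4599 -0.2935  0.1111] phi 52.01 tilt 0.04 F [0.6 1.4 4.2] T [ 0.36 -0.12  0.05] w 0.129
45 t13.69 [ 0.4598 -0.2937  0.1102] phi 37.02 tilt 0.04 F [ 0.7 -0.4  2.4] T [-0.03 -0.03  0.01] w 0.134
60 t14.12 [ 0.4599 -0.2935  0.1094] phi 22.03 tilt 0.02 F [-0.3 -0.1  3.5] T [ 0.03 -0.14 -0.02] w 0.133
75 t14.54 [ 0.4604 -0.2935  0.1091] phi 6.96 tilt 0.07 F [-0.1  0.7  5.5] T [ 0.17 -0.13 -0.05] w 0.125
```

Run:
```python
from h import *
from station import r,status,vision
A=81.8
for d in(77,79):
    r.move_linear([.4601,-.2937,.1083],O(A-d),velocity=.002);r.hold(.1);st(d)
    if abs(status.current_torque()[2])>.5:break
f0=vision.grab_frame("scene");cv2.imwrite("pics/scene_home.png",cv2.resize(f0["frame"][90:210,280:440,::-1],(800,600)))
```

```text
77 t14.95 [ 0.4605 -0.2937  0.109 ] phi 4.97 tilt 0.07 F [0.2 1.1 7.9] T [ 0.38 -0.01 -0.05] w 0.133
79 t15.30 [ 0.4602 -0.2937  0.109 ] phi 2.97 tilt 0.04 F [-0.9  1.3  7.9] T [ 0.38  0.22 -0.03] w 0.128
```

View pics/scene_home.png

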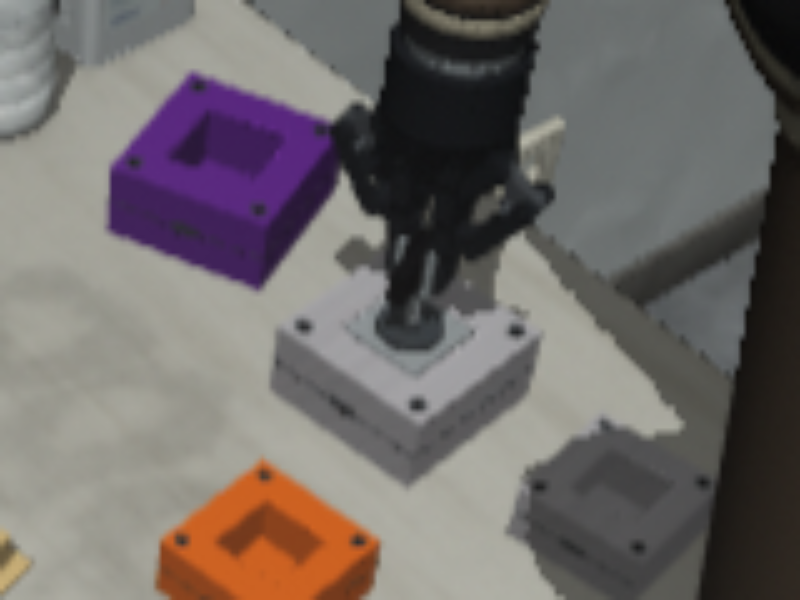

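The collar is down on the plug and the grip is at z 0.109 as expected, so the rod is home. Now the straight pull.

Run:
```python
from h import *
from station import r,status,vision
for z in(.114,.130,.150,.175):
    s=r.move_linear([.4601,-.2937,z],O(2.9),velocity=.04,f_stop=40);st((z,s))
    if s:break
r.move_linear([.4601,-.2937,.22],O(2.9),velocity=.1);r.hold(.2);st("up")
f0=vision.grab_frame("scene");cv2.imwrite("pics/scene_up.png",cv2.resize(f0["frame"][60:210,260:460,::-1],(800,600)))
```

```text
(0.114, False) t15.64 [ 0.4595 -0.2934  0.1131] phi 2.96 tilt 0.11 F [-1.   0.2 -4.7] T [ 0.01 -0.02 -0.04] w 0.126
(0.13, False) t16.19 [ 0.4601 -0.2938  0.1302] phi 2.90 tilt 0.02 F [-0.3 -0.3 -5. ] T [-0.03  0.   -0.02] w 0.130
(0.15, False) t16.84 [ 0.4601 -0.2937  0.1501] phi 2.90 tilt 0.01 F [-0.7  0.3 -5.1] T [ 0.   -0.02 -0.  ] w 0.132
(0.175, False) t17.62 [ 0.46   -0.2936  0.1749] phi 2.90 tilt 0.01 F [ 0.4 -0.2 -5.2] T [-0.    0.03 -0.  ] w 0.131
up t18.42 [ 0.4597 -0.2935  0.2191] phi 2.90 tilt 0.09 F [-0.9 -0.2 -5.3] T [ 0.06  0.03 -0.02] w 0.129
```

View pics/scene_up.png

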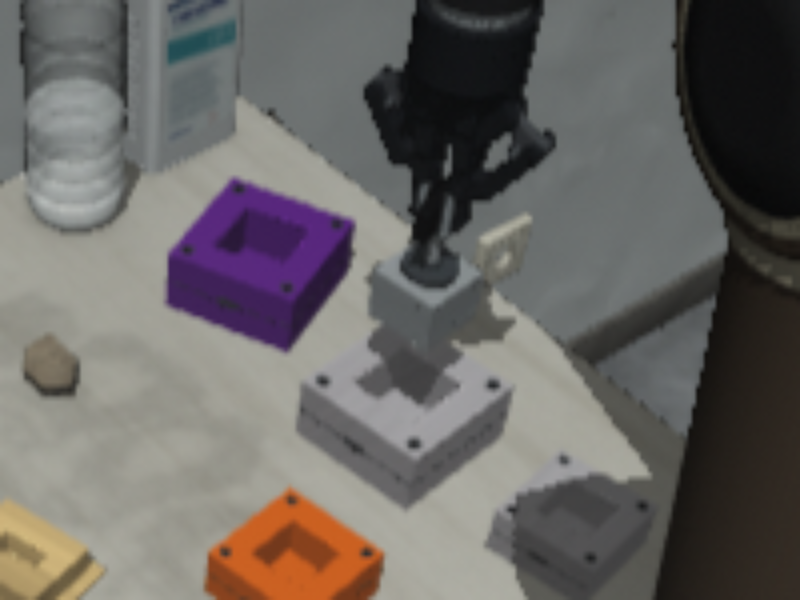

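The plug is out of the mould, hanging upright on the rod. Carrying it to the tray.

Run:
```python
from h import *
from station import r,status,vision
r.move_linear([.479,.2434,.2],O(2.9),velocity=.2);r.hold(.3);st("over")
r.move_linear([.479,.2434,.125],O(2.9),velocity=.1);r.hold(.2);st("low")
f0=vision.grab_frame("scene");f1=vision.grab_frame("side")
cv2.imwrite("pics/over.png",np.hstack([cv2.resize(f["frame"][200:340,170:310,::-1],(400,400)) for f in(f0,f1)]))
```

```text
over t21.61 [0.4791 0.2432 0.2001] phi 2.88 tilt 0.01 F [ 0.4 -0.1 -5.9] T [0.01 0.05 0.02] w 0.129
low t22.71 [0.4794 0.2436 0.1258] phi 2.90 tilt 0.08 F [-0.3  0.5 -5.3] T [-0.01  0.01 -0.01] w 0.133
```

View pics/over.png

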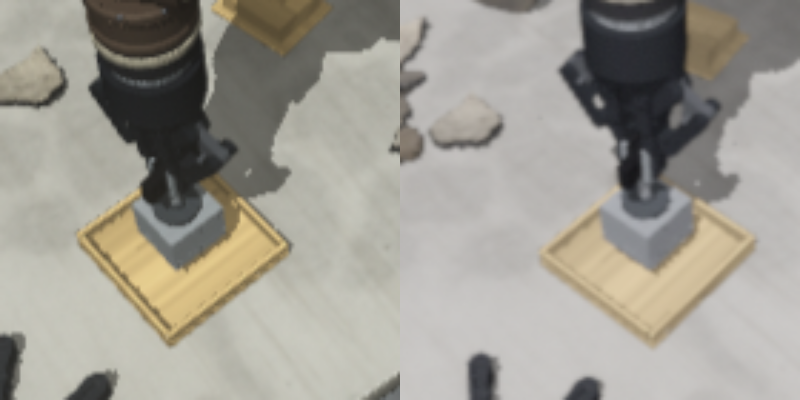

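The plug is over the tray, clear of its walls. Lowering slowly with a force stop.

Run:
```python
from h import *
from station import r,status,vision
r.move_linear([.479,.2434,.108],O(2.9),velocity=.04);st()
s=r.move_linear([.479,.2434,.0995],O(2.9),velocity=.01,f_stop=5);r.hold(.2);st(s)
f0=vision.grab_frame("scene");f1=vision.grab_frame("side")
cv2.imwrite("pics/set.png",np.hstack([cv2.resize(f["frame"][200:340,170:310,::-1],(400,400)) for f in(f0,f1)]))
```

```text
t23.38 [0.4789 0.2433 0.1077] phi 2.90 tilt 0.03 F [-0.2 -0.4 -4.8] T [ 0.06 -0.01 -0.01] w 0.133
True t24.23 [0.4793 0.2436 0.1021] phi 2.90 tilt 0.06 F [-0.4 -0.5  6.5] T [ 0.01  0.02 -0.03] w 0.133
```

View pics/set.png

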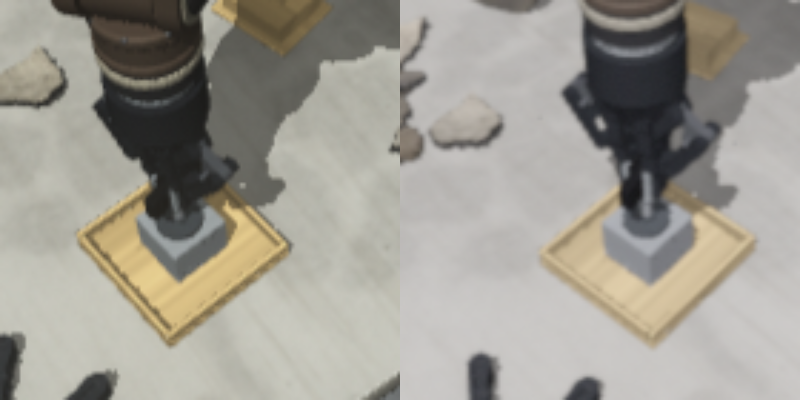

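Run:
```python
from h import *
from station import r,status,vision
r.open_jaws();r.hold(.2);st("open")
r.move_linear([.479,.2434,.25],O(2.9),velocity=.1);r.hold(.3);st("up")
f2=wrist("w_fin")
r.goto([.30,.0,.30],O(2.9));r.hold(.3);st("away")
f0=vision.grab_frame("scene");f1=vision.grab_frame("side")
np.savez("fin.npz",**f0)
cv2.imwrite("pics/fin.png",np.hstack([cv2.resize(f["frame"][200:340,170:310,::-1],(400,400)) for f in(f0,f1)]))
cv2.imwrite("pics/fin_scene.png",f0["frame"][:,:,::-1])
a=np.load("scene0.npz")["frame"].astype(int);d=np.abs(a-f0["frame"]).max(-1)
cv2.imwrite("pics/diff.png",np.clip(d*3,0,255).astype(np.uint8))
C=cloud(f0);m=(np.abs(C[...,:2]-[.479,.2434]).max(-1)<.045)&(C[...,2]>.036);q=C[m];g=q[q[:,2]>.095];print("top z",np.percentile(q[:,2],98),"grip",g.mean(0)if len(g) else None)
pl=q[abs(q[:,2]-.047)<.005];print("plug top",cv2.minAreaRect(pl[:,:2].astype(np.float32)))
```

```text
open t25.23 [0.4783 0.243  0.1005] phi 2.90 tilt 0.14 F [ 0.5 -0.  -0.8] T [0.02 0.01 0.02] w 1.005
up t27.18 [0.4789 0.2434 0.2498] phi 2.90 tilt 0.02 F [-0.1 -0.6  0.4] T [-0.03 -0.05 -0.01] w 0.998
away t28.69 [0.3004 0.0004 0.2997] phi 2.96 tilt 0.06 F [ 0.7 -0.   0.3] T [-0.02 -0.02  0.04] w 1.000
top z 0.11699333007192461 grip [0.47720958 0.24303095 0.11049501]
plug top ((0.4794370234012604, 0.24056044220924377), (0.05483836680650711, 0.05430418625473976), 78.9618911743164)
```

View pics/fin.png

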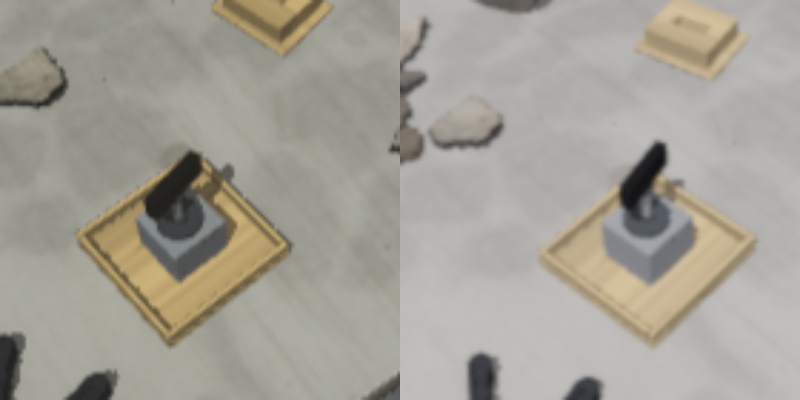

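View pics/diff.png

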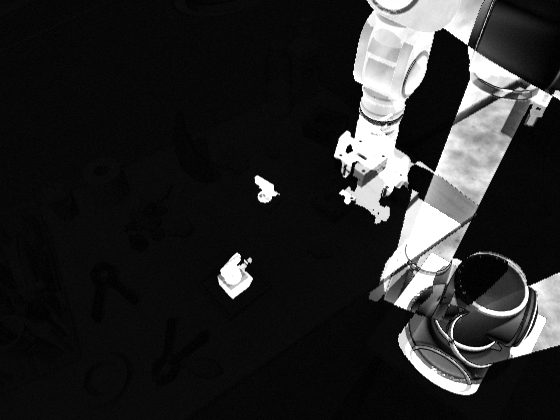

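View pics/w_fin.png

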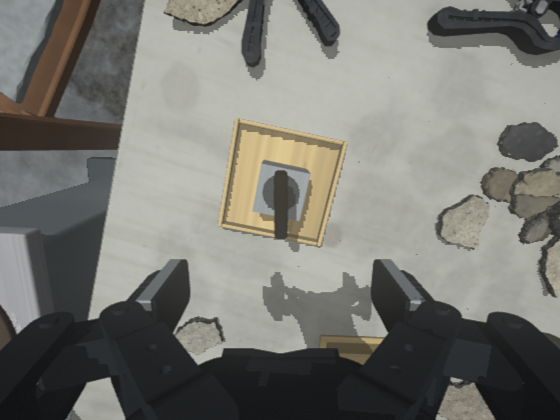

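The plug stands upright near the tray's centre with the rod in it; the wrist view shows the plug at about (285,190) and the grip at (281,205). The difference image shows changes only at the stand, the tray and the arm, so the sherds haven't moved. Handing in.

Run:
```python
from h import *
from station import order
st();print(order.hand_in())
```

```text
t28.79 [3.003e-01 2.000e-04 2.998e-01] phi 2.94 tilt 0.04 F [ 0.6 -0.5 -0.3] T [ 0.02 -0.    0.  ] w 1.006
the job is handed in; nothing more can be done
None
```

The job is done and handed in at 28.8 s of the 58 s allowed. The core plug stands upright in the plywood tray with the puller rod still threaded in it, and the gripper is open and well clear.

**What I did**
- **Choosing the mould:** I took the larger grey mould, about 112 mm across. The small grey one measures about 85 mm and has no plug.
- **Threading:** I lifted the rod from the stand and dropped its lugs through the slot. They rested on the thread at grip height 112.5 mm, where 113 mm was expected. I then turned it 79° clockwise while it sank to 109.0 mm, with the collar down on the plug.
- **Pulling and placing:** I drew the plug straight up with about 5 N on the wrist and lowered it into the tray under a force stop. The grip ended at 102 mm, as expected with the plug on the tray floor, and I let go.

**Last checks**
- Both fixed cameras and the wrist view show the plug upright near the tray's centre, inside the walls, with the rod in it.
- Comparing the first and last scene pictures shows changes only at the stand, the tray and the arm, so no visible sherd moved. The wrist force readings stayed below 10 N.
- I felt no hard stop at 79°, so I judged "home" from the height, the downward force and the collar being seated.
- The wrist camera put the rod about 1.5 mm off along the jaws' width. I allowed for it when lining up with the slot, and the rod went in without catching.

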